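# Lay out the job tray to its paper template

## Task

Kit the grey tray on the workbench to match the template drawn on its paper: stand the yellow spirit level inside the long rectangular outline (either way round) and the tin with the red lid upright inside the round outline. Set both down on the tray floor without dropping them, and let go.

Things in the scene. Friction and masses are not known exactly. Their poses are not given: they have to be found in the camera images.
- level: Yellow spirit level: a bar 180 long (its x axis) x 22 wide (y) x 40 mm tall (z), black end caps, green vial in its top; it stands on its long narrow edge, within 0.5 rad of world x. Origin: centre of its underside. About 0.22 kg, ends alike. A similar plain wood offcut lies beyond it and a screwdriver between it and the robot, over 25 mm clear; not wanted.
- tin: Steel tin with a RED lid, a plain cylinder 52 mm in diameter and 42 mm tall, standing upright on the bench to the left of the level. Origin: centre of its underside, z up. About 0.18 kg. A like tin with a BLUE lid stands at least 85 mm away, centre to centre, nearer to or farther from the robot (along x); it is not wanted.
- level_mark: Black rectangle 204 x 46 mm with a small one at its centre, drawn on the paper in the tray: where the level goes. Origin: its centre, on the tray floor, z up; x along its long side, y across. The two outlines lie side by side, centres 110 mm apart along y, 55 mm either side of the tray's centre; which is on which side varies.
- tin_mark: Black circle 80 mm in diameter with a red dot at its centre, drawn on the same paper: where the red-lidded tin goes. Origin: its centre, on the tray floor, z up; same axes as the rectangle.
- tray: Fixed shallow grey tray, its floor covered with white paper; 250 mm (its x) x 260 mm (its y) outside, floor 5 mm above the bench, walls 5 mm thick rising 9 mm above the floor. The inner long wall is 70 mm from the centre of the nearer outline. Origin: centre of its underside, z up. A wrench lies on the bench beyond it; not wanted.
Not all that is in view belongs to the job. What is shaped like the tin but brown or pink is not meant.

How it is judged:
At the end, for the whole second after the job is handed in: Level upright on the tray floor, centre within 20 mm and length within 0.2 rad of its rectangle, either way round; red-lidded tin upright on the tray floor, centre within 18 mm of its circle; both at rest and released (tilt under 0.1 rad, height within 6 mm) (horizontal distance between level and level_mark below 0.02 m and z of level in the frame of level_mark between -0.006 and 0.006 m and angle between each of level, tin's own z axis and vertical below 0.1 rad and contact force between each of level, tin and the fingers below 0.05 N and linear speed of each of level, tin below 0.02 m/s and angle between the x axis of level and the x axis of level_mark, either way round below 0.2 rad and horizontal distance between tin and tin_mark below 0.018 m and z of tin in the frame of tin_mark between -0.006 and 0.006 m); the robot touches nothing.
It fails at once if the level is dropped or thrown (moving at over 0.8 m/s while not held) (contact force between level and the fingers below 0.05 N and linear speed of level above 0.8 m/s).
It fails at once if the tin is dropped or thrown (moving at over 0.8 m/s while not held) (contact force between tin and the fingers below 0.05 N and linear speed of tin above 0.8 m/s).
It also fails if it takes over 54 s, if anything falls off the work surface, if the arm or the gripper's body presses on something with over 40 N, if the wrist force passes 120 N, or if a joint passes its speed limit or range.

## Robot

A 6-joint arm with a two-finger parallel gripper is mounted at the origin on the work surface. World frame = base frame: x ahead of the robot, y to its left, z up, the work surface at z = 0. Lengths are in m, angles in rad, forces in N, time in s.
With the tool pointing down it reaches from about 0.425 to 1.125 m from the base axis. Payload 14.9 kg.
Tool frame: the origin (TCP) lies at the very end of the fingers, on their centre line; the grasp point (between the pads) lies 19 mm behind it; z points along the fingers, y is the line along which they close (so a half turn about z gives the same grasp; the last joint's range is limited). The gripper opens to 91 mm and grips with 3 to 60 N. Pads are 32 mm wide; open, the fingers measure 118 mm over their backs; the gripper's body (76 mm by 178 mm) begins 60 mm behind the grasp point.
Start: joints at [1.198, 0.379, 1.734, -0, 1.028, -0.033], TCP at [0.233, 0.66, 0.214] pointing down, gripper open.
Joint ranges: [-2.77, 2.77], [-0.74, 2.19], [0, 2.66], [-1.06, 4.2], [0.31, 2.87], [-3.08, 3.08]. Speed limits (rad/s): [1.89, 1.89, 2.39, 3.14, 3.14, 3.14].

## Interface

Orientations are given as a unit quaternion [x, y, z, w].
In Python, from cell import env, effector, grab_frame, recognise gives the robot as it stands. Calls block until the motion is done:
- env.reach(position, orientation): joint-space move of the TCP to a pose.
- env.servo_line(position, rate=0.15, rotation=None, until_force=None): straight line of the TCP; rotation=None keeps the orientation; rate is the mean speed in m/s. With until_force (N) it stops when the force on the tool has changed by that much, and returns True; else False.
- env.move_j(angles): joint-space move.
- effector.command_gripper(opening, effort=None): finger opening in m; effort is the grip in N (None keeps the last); returns when the fingers have stopped.
- env.sleep(seconds).
- env.inverse_kinematics(position, orientation): joint angles nearest the present ones, or None.
- env.sense(): the state.
- grab_frame(name): name is "scene" or "top"; returns a dict with "frame" (480x640x3 uint8, red, green, blue), "fx", "fy", "cx", "cy" (pixels), "dist_coeffs" ([k1, k2, p1, p2, k3] as OpenCV has them; the pictures are not rectified), "R" (3x3) and "t" (3): a world point X has camera coordinates R X + t. Camera axes: x right, y down, z forward; pixel columns grow to the right and rows downward; lengths in m; the calibration is good to about 2 mm. A picture is of the moment at which its call begins. There is no depth.
A pose or a line that the arm cannot do raises env.MotionError and nothing moves.
- env.finish_job(): hands the job in; it is judged then, once.
Trained networks look in a picture, given as the dict that the camera call returned (one of the last four; its "shot" number tells which), for a name from the list of things; names that differ only in an ending like _2 or _b are one class to them, and where a whole thing is asked for, a point or a joint stands for the part that bears it (a point fixed in the world has none). Each returns a list of dicts, best first, with "conf" (0 to 1); they miss things now and then, are a little off and sometimes report something else, mostly with a low value. They report only what shows in the picture. A call takes as long as a camera call. They do not tell look-alikes from the thing itself.
- recognise(picture, query): "bbox" ([left, top, width, height] in pixels, round what is visible of it).
The state is a dict: "time": time; "q": joint angles; "qvel": joint speeds; "joint_efforts": joint torques, N m; "ee_pos": TCP position; "eef_rot": TCP orientation; "ft_force": force on the tool from outside, world axes, zero at the start; "torque": the same for the moment, N m; "grip_width": finger opening in m; "finger_force": force on a finger pad.
Only numpy, scipy, OpenCV 4.12 (cv2) and the standard library are available. Lean on these libraries where they do the work, as an engineer would, in place of code of your own. Each camera call takes 0.05 s, during which the arm holds its last target. There are 200 camera calls.

## Working session

There is one attempt and no reset: what is moved stays moved. The work goes in short steps, each a Python script; the robot and the scene stay as the last script left them, time stands still between calls to the robot, and variables do not carry over. Pictures are saved under pics/ and viewed, at most 10 in all, crops included, and the job is handed in when it is done.

```bash
mkdir -p pics
cat > h.py <<'E'
import numpy as np, cv2
from cell import env, effector, grab_frame, recognise
def ray(p,uv,z):
    K=np.array([[p['fx'],0,p['cx']],[0,p['fy'],p['cy']],[0,0,1.]])
    n=cv2.undistortPoints(np.array(uv,float).reshape(-1,1,2),K,np.array(p['dist_coeffs'],float)).reshape(-1,2)
    R=np.array(p['R']);t=np.array(p['t']);C=-R.T@t
    d=np.c_[n,np.ones(len(n))]@R
    return C+d*((z-C[2])/d[:,2])[:,None]
def save(p,f): cv2.imwrite(f,p['frame'][:,:,::-1])
E
python3 - <<'E'
from h import *
for n in ("top","scene"):
    p=grab_frame(n); save(p,f"pics/{n}0.png")
    print(n,(-np.array(p['R']).T@np.array(p['t'])).round(3))
    for q in ("level","tin","level_mark","tin_mark","tray"):
        print(q,[(round(d['conf'],2),np.round(d['bbox']).tolist()) for d in recognise(p,q)][:5])
E
```

```text
top [0.36  0.017 0.908]
level [(0.7, [246.0, 195.0, 34.0, 97.0])]
tin [(0.78, [139.0, 209.0, 32.0, 34.0]), (0.77, [130.0, 260.0, 37.0, 31.0]), (0.64, [246.0, 193.0, 37.0, 101.0]), (0.57, [158.0, 313.0, 33.0, 30.0])]
level_mark [(0.85, [456.0, 156.0, 40.0, 103.0])]
tin_mark [(0.95, [399.0, 177.0, 46.0, 40.0])]
tray [(0.77, [370.0, 129.0, 157.0, 149.0])]
scene [ 1.234 -0.213  0.547]
level [(0.78, [365.0, 212.0, 31.0, 72.0])]
tin [(0.73, [414.0, 189.0, 18.0, 26.0]), (0.73, [464.0, 223.0, 29.0, 33.0]), (0.58, [447.0, 204.0, 27.0, 30.0])]
level_mark [(0.61, [153.0, 274.0, 45.0, 86.0])]
tin_mark [(0.86, [217.0, 289.0, 48.0, 36.0]), (0.19, [366.0, 213.0, 30.0, 70.0])]
tray [(0.84, [116.0, 260.0, 174.0, 108.0])]
```

View pics/top0.png

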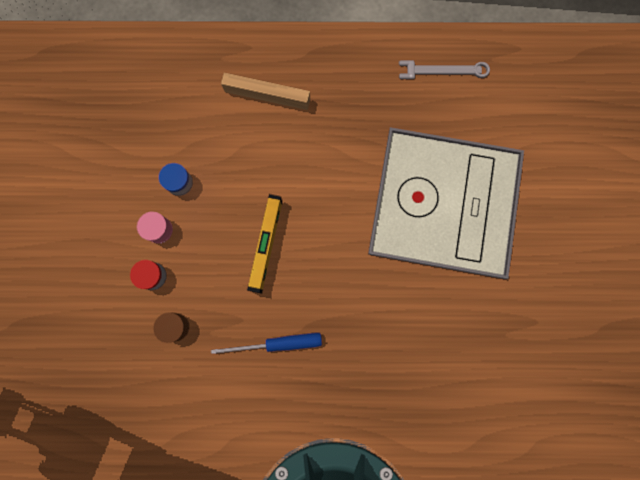

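View pics/scene0.png

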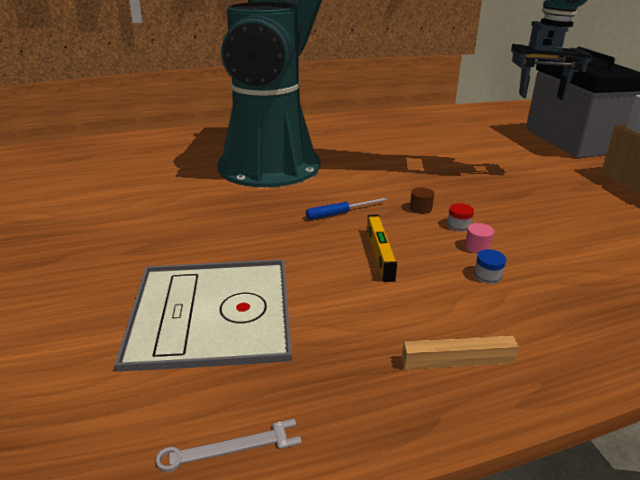

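Candidates: yellow level with the green vial at (265,243), against the wood offcut at (266,88). For the tin: red lid (147,275), against pink (152,226), blue (174,178) and brown (171,327). In the tray, the circle is at (418,197) and the rectangle at (475,207). I choose the yellow bar and the red lid, which also shows in the scene view at (460,216).

```bash
cat > meas.py <<'E'
from h import *
def big(m): 
    c=max(cv2.findContours(m.astype(np.uint8),0,1)[0],key=cv2.contourArea); return c.reshape(-1,2)
def col(p,lo,hi,box):
    h=cv2.cvtColor(p['frame'],cv2.COLOR_RGB2HSV); m=cv2.inRange(h,lo,hi)
    k=np.zeros_like(m); l,t,w,hh=box; k[t:t+hh,l:l+w]=1; return m*k>0
def red(p,box): return col(p,(0,150,60),(8,255,255),box)|col(p,(172,150,60),(180,255,255),box)
def rect(P):  # centre, size, yaw of long side vs x
    (c,s,a)=cv2.minAreaRect((P[:,:2]*1000).astype(np.float32)); a=np.deg2rad(a)
    if s[1]>s[0]: a+=np.pi/2
    a=(a+np.pi/2)%np.pi-np.pi/2
    return np.round(np.array(c)/1000,4),np.round(sorted(s)),round(a,3)
E
python3 - <<'E'
from meas import *
p=grab_frame("top")
ye=big(col(p,(18,120,90),(35,255,255),(235,185,60,120))|(p['frame'].max(2)<45)&col(p,(0,0,0),(180,255,255),(240,190,45,106)))
print("level",rect(ray(p,ye,.04)))
# vial
g=big(col(p,(40,80,30),(85,255,255),(235,185,60,120)));print("vial",rect(ray(p,g,.04)))
r=big(red(p,(125,255,45,40)));c,R=cv2.minEnclosingCircle(ray(p,r,.042)[:,:2].astype(np.float32));print("lid",c,R)
r=big(red(p,(405,185,26,26)));c,R=cv2.minEnclosingCircle(ray(p,r,.005)[:,:2].astype(np.float32));print("dot",c,R)
G=cv2.cvtColor(p['frame'],cv2.COLOR_RGB2GRAY)
for nm,b in (("circ",(394,172,49,49)),("rect",(452,150,46,116))):
    k=np.zeros_like(G);l,t,w,h=b;k[t:t+h,l:l+w]=1
    m=big((G<110)&(k>0)); print(nm,rect(ray(p,m,.005)))
s=grab_frame("scene")
r=big(red(s,(440,198,40,25)));print("lid scene",rect(ray(s,r,.042)))
r=big(red(s,(230,295,30,25)));print("dot scene",rect(ray(s,r,.005)))
r=big(col(s,(40,80,20),(85,255,255),(360,205,45,80)));print("vial scene",rect(ray(s,r,.04)))
a=cv2.resize(p['frame'][165:345,120:300],(560,560));cv2.imwrite("pics/c1.png",a[:,:,::-1])
E
```

```text
level (array([0.4899, 0.1256]), array([ 27., 179.]), np.float64(-0.19))
vial (array([0.4913, 0.1276]), array([10., 35.]), np.float64(-0.198))
lid (0.4311683475971222, 0.3383728563785553) 0.027852404862642288
dot (0.5858938097953796, -0.15963400900363922) 0.010762711055576801
circ (array([ 0.5867, -0.1596]), array([78., 78.]), np.float64(0.768))
rect (array([ 0.5671, -0.2683]), array([ 49., 208.]), np.float64(-0.174))
lid scene (array([0.4397, 0.3349]), array([51., 72.]), np.float64(-0.545))
dot scene (array([ 0.5835, -0.1581]), array([18., 22.]), np.float64(1.305))
vial scene (array([0.4927, 0.1285]), array([11., 33.]), np.float64(-0.214))
```

View pics/c1.png

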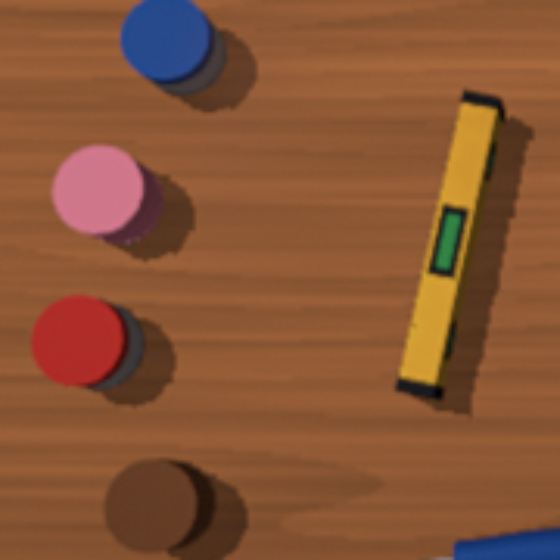

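The crop shows the red lid, with pink above, brown below and blue further away, and the yellow level with its green vial. The measurements agree: the level is 179 mm long, the outlines are 110 mm apart, the circle is 78 mm across, and both cameras match to within 3 mm, apart from the lid, whose scene blob (72 mm long) includes its side. I'll start with the level.

```bash
cat >> h.py <<'E'
from scipy.spatial.transform import Rotation as Ro
def ori(pos,yaw):
    best=None
    for y in (yaw,yaw+np.pi):
        c,s=np.cos(y),np.sin(y)
        q=Ro.from_matrix(np.array([[c,s,0],[s,-c,0],[0,0,-1.]])).as_quat().tolist()
        j=env.inverse_kinematics(list(pos),q)
        if j is not None and (best is None or abs(j[5])<abs(best[0])): best=(j[5],q)
    return best[1]
def pick(xy,yaw,z,op,eff):
    q=ori([*xy,.15],yaw)
    env.reach([*xy,.13],q); effector.command_gripper(op)
    if env.servo_line([*xy,z],rate=.12,until_force=15): print("touched",env.sense()['ee_pos'])
    effector.command_gripper(0,eff); s=env.sense(); print("grip",s['grip_width'],s['finger_force'],s['ee_pos'])
    env.servo_line([*xy,.16],rate=.15); print("lifted",env.sense()['grip_width'],env.sense()['time'])
def place(xy,yaw,z,op):
    q=ori([*xy,.16],yaw)
    env.reach([*xy,.16],q)
    env.servo_line([*xy,z+.012],rate=.12)
    print("contact",env.servo_line([*xy,z-.004],rate=.02,until_force=4),env.sense()['ee_pos'])
    effector.command_gripper(op); env.sleep(.2)
    env.servo_line([*xy,.16],rate=.15); print("t",env.sense()['time'])
E
python3 - <<'E'
from h import *
pick((.491,.1272),-.195,.010,.06,25)
place((.567,-.268),-.174,.015,.05)
E
```

```text
grip 0.02190709747015733 25.000396370887756 [0.49101768 0.12722379 0.0100496 ]
lifted 0.021702600950059974 6.4583
contact True [ 0.56690905 -0.2679541   0.01484392]
t 12.325
```

Run:
```python
from h import *
pick((.432,.338),-.05,.012,.078,25)
p=grab_frame("top");save(p,"pics/t1.png")
place((.586,-.1593),-.174,.017,.075)
env.reach([.45,.15,.3],ori([.45,.15,.3],0))
p=grab_frame("top");save(p,"pics/t2.png")
print(env.sense()['time'])
```

```text
grip 0.051273881545218065 25.001005232334137 [0.43217507 0.33815983 0.01227974]
lifted 0.05147518298828559 17.95
contact True [ 0.58599534 -0.15928457  0.01702625]
t 23.7
26.0833
```

View pics/t2.png

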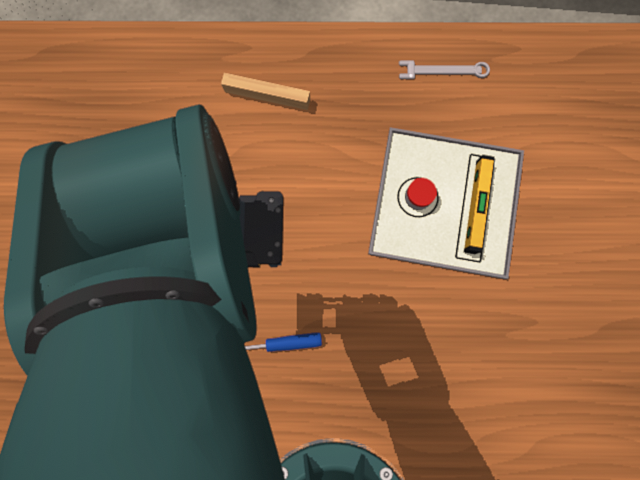

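Both pieces stand inside their outlines: the red tin at (422,192) in the circle, and the level at (482,203) in the rectangle. The small offset comes from looking at their tops, which sit above the paper. One numeric check before handing in.

Run:
```python
from meas import *
p=grab_frame("top")
r=big(red(p,(400,172,45,45)));print("lid",cv2.minEnclosingCircle(ray(p,r,.047)[:,:2].astype(np.float32)))
y=big(col(p,(18,120,90),(35,255,255),(455,150,46,112)));print("level",rect(ray(p,y,.045)))
g=big(col(p,(40,80,30),(85,255,255),(455,150,46,112)));v=rect(ray(p,g,.045));print("vial",v)
if np.hypot(v[0][0]-.567,v[0][1]+.268)<.01: print(env.finish_job())
```

```text
lid ((0.5849012732505798, -0.158399298787117), 0.027433425188064575)
level (array([ 0.5657, -0.2635]), array([ 31., 171.]), np.float64(-0.173))
vial (array([ 0.5671, -0.2684]), array([10., 35.]), np.float64(-0.179))
the job is handed in; nothing more can be done
None
```

The level and the red-lidded tin are standing in their outlines, released and handed in at about 26 s; the last camera check put each within about 2 mm of its mark's centre, and the judge's verdict was not returned.

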